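Clip the box spanners onto the stall's display rail in size order

TASK

Put the three loose tubular box spanners on the stall's sloping display rail in size order: the shortest in the left clip, the middle one in the middle, the longest in the right clip, as seen from the robot. Each lies up and down the slope, centred, and is pushed in until it clicks and sits fully home in its upper and lower clip; the rail is on springs and gives way, so press until you feel it. Leave the other goods as they stand.

Things in the scene. Friction and masses are not known exactly. Their poses are not given: they have to be found in the camera images.
- short_mid (a point): Loose tubular box spanner, bare steel, 140 mm long: round tube 22 mm in diameter, 108 mm of it between two like hexagonal heads 28 mm across flats and 16 mm long. The point is its centre, on the tube's axis; x runs along the tube. About 130 g (varies by a quarter). It lies on its heads' flats, axis 14 mm above the table, tube 3 mm clear of it.
- medium_mid (a point): Loose tubular box spanner, bare steel, 165 mm long: round tube 22 mm in diameter, 133 mm of it between two like hexagonal heads 31 mm across flats and 16 mm long. The point is its centre, on the tube's axis; x runs along the tube. About 160 g (varies by a quarter). It lies on its heads' flats, axis 15.5 mm above the table, tube 4.5 mm clear of it.
- long_mid (a point): Loose tubular box spanner, bare steel, 190 mm long: round tube 22 mm in diameter, 158 mm of it between two like hexagonal heads 34 mm across flats and 16 mm long. The point is its centre, on the tube's axis; x runs along the tube. About 190 g (varies by a quarter). It lies on its heads' flats, axis 17 mm above the table, tube 6 mm clear of it.
- clip_left (a point): Axis point of a spanner fully home in the left (+y) clip pair, half-way between its lower and upper clip. x points up the slope, away from the robot (the spanner lies along it), y to the robot's left along the rail, z out of the clip's mouth, up and towards the robot, 35 degrees from vertical: push along -z. All three clip pairs are alike, 70 mm apart along y.
- clip_middle (a point): Axis point of a spanner fully home in the middle clip pair, half-way between its lower and upper clip. Axes as for the left one. Each clip has two sprung dark steel jaws, 39 mm wide in all, that reach 18 mm out (z) from this point. The lower and upper clips sit 41 mm down and up the slope on two steel bars 14 mm wide; the 68 mm between them is free for fingers, down to a board 42 mm below this point.
- clip_right (a point): Axis point of a spanner fully home in the right (-y) clip pair, half-way between its lower and upper clip. Axes as for the left one. The round jaw lips first touch the tube 20 mm out (z) from home, spread until it is 10 mm out, then snap shut behind it: about 10 to 20 N. At home the tube rests on the bars, 11 mm below this point.
- rail (a joint): How far the sprung rail (both bars, all clips and clip points) is pressed in along the clips' -z, in m: 0 at rest, hard stop at 0.020. It yields from about 2 N, 0.7 N more per mm, sags up to 4 mm under spanners, and springs back. Pushing at home depth as measured at rest does not click; push on until it does.
- rack: Wooden stand of the rail, fixed to the table, 250 mm wide, its board rising along x at 35 degrees. Origin on the table straight below the middle clip's point, which is 125 mm up at rest; x level, away from the robot, z up.
- brush: bystander: hand brush 150 mm long, origin under its middle
- tin_mid (a point): bystander: tin 60 mm in diameter, 85 mm tall, standing; the point is its centre
- hammer: bystander: hammer lying on the table
- whetstone: bystander: grey stone block 150 x 50 x 25 mm
- ladle: bystander: large steel spoon 200 mm long, lying
- mug: bystander: white mug 76 mm wide, 80 mm tall
Things that resemble listed ones, but are neither listed nor needed, are in the scene too. Leave any purple or red look-alike of the part that bears short_mid alone.

How it is judged:
By the outcome, as a careful person would: the job done as asked, in the order asked, and still so for the second after the job is handed in, with the robot touching nothing.
It also fails if it takes over 67 s, if anything falls off the work surface, if the arm or the gripper's body presses on something with over 40 N, if the wrist force passes 120 N, or if a joint passes its speed limit or range.

ROBOT

A 6-joint arm with a two-finger parallel gripper is mounted at the origin on the work surface. World frame = base frame: x ahead of the robot, y to its left, z up, the work surface at z = 0. Lengths are in m, angles in rad, forces in N, time in s.
With the tool pointing down it reaches from about 0.225 to 0.875 m from the base axis. Payload 3.4 kg.
Tool frame: the origin (TCP) lies midway between the tips of the shut fingers; the grasp point (between the pads) lies 19 mm behind it; x points along the fingers, y is the direction in which the jaws open and shut, and the axes are right-handed (so a half turn about x gives the same grasp; the last joint's range is limited). The gripper opens to 85 mm and grips with 20 to 120 N. Pads are 22 mm wide; open, the fingers measure 114 mm over their backs; the gripper's body (76 mm by 85 mm) begins 54 mm behind the grasp point. The pads swing forward as they close: fully open they stand 13 mm farther back than shut.
Start: joints at [-1.349, 0.276, 1.505, -0, 1.361, -0.121], TCP at [0.193, -0.542, 0.201] pointing down, gripper open.
Joint ranges: [-2.89, 2.89], [-0.75, 2.08], [0.22, 2.7], [-1.18, 4.32], [0.11, 2.71], [-2.7, 2.7]. Speed limits (rad/s): [2.57, 2.57, 3.14, 3.14, 3.14, 3.14].

INTERFACE

Orientations are given as a unit quaternion [w, x, y, z].
In Python, from station import sensors, eyes, manip, nets gives the robot as it stands. The module is installed in compiled form; this text tells all that it offers.
- The arm moves only by the tool apply_moves, never from a script. Its argument "rows" is a list of rows, each a list of 2 entries, a list of its own where there are three numbers: the shift along the tool's x, y, z in cm, then the turn about the tool's x in rad. In form: [[[dx, dy, dz], spin], ...]. A call has 1 to 20 rows; each row is the pose to reach, as a shift and turn from the pose measured when the call began, along the tool's axes at that moment; what a row does not reach only later rows make up. A row lasts 1/10 s, in which the tool goes at most 50 mm and 8.59 degrees, less where a joint would pass 70% of its speed; a pose out of reach is approached as far as the arm can. A call with a gripper value outside its range is refused whole. "grip" is the gripper's target within -1 to 1 (shut at 1, half-way at 0, fully open at -1), set as the call begins (left out, the last holds). The fingers move at their own pace and stop on an object; the grip force is fixed at half the most. Time passes only in rows, so rows that repeat a pose let the fingers close. It gives the time, the measured TCP pose, the force and the opening at its end, in the units of the state.
- sensors.sense(): the state, without advancing time (a new reading comes with each control period).
- eyes.capture(name): name is "scene" or "top" or "wrist"; returns the picture (420x560x3 uint8, red, green, blue); there is no depth.
- eyes.camera_params(name): a dict with "camera_matrix" (3x3 intrinsics, pixels), "k1" (the pictures are not rectified: a ray, as slopes to the right and down, at radius r is drawn at 1 + k1 r^2 times it, then the intrinsics apply), "extrinsics" (4x4, takes a point from camera to world coordinates). Camera axes: x right, y down, z forward; pixel columns grow to the right and rows downward; lengths in m; the calibration is good to about 2 mm. A picture is of the moment at which its call begins: read the wrist's pose just before it. camera_params takes no time and is no camera call; for the wrist camera it gives the pose at the moment of the call.
- manip.hand_in(): hands the job in, once; it reports no verdict.
Trained networks look in the newest picture that a camera, given by its name, has taken for a name from the list of things; names that differ only in an ending like _2 or _b are one class to them, and where a whole thing is asked for, a point or a joint stands for the part that bears it (a point fixed in the world has none). Each returns a list of dicts, best first, with "p" (0 to 1); they miss things now and then, are a little off and sometimes report something else, mostly with a low value. They report only what shows in the picture. A call takes as long as a camera call. They do not tell look-alikes from the thing itself.
- nets.boxes_of(target, camera): "point" ([column, row] as shares, 0 to 1, of the picture: columns of its width, rows of its height, amid what is visible of it).
- nets.regions_of(target, camera): "pixels" (420x560 bool, what is visible of it) and "point" ([column, row] as shares, 0 to 1, of the picture: columns of its width, rows of its height, amid what is visible of it).
- nets.tip_of(target, camera): "point" ([column, row] as shares, 0 to 1, of the picture: columns of its width, rows of its height: a listed point, or the origin of a listed thing).
The state is a dict: "t": time; "qpos": joint angles; "dq": joint speeds; "tau": joint torques, N m; "tool_pos": TCP position; "ee_rot": TCP orientation; "ft_force": force on the tool from outside, world axes, zero at the start; "torque": the same for the moment, N m; "width": finger opening in m.
Only numpy, scipy, OpenCV 4.12 (cv2) and the standard library are available. Lean on these libraries where they do the work, as an engineer would, in place of code of your own. Each camera call takes 0.05 s, during which the arm holds its last target. There are 200 camera calls.

## Working session

There is one attempt and no reset: what is moved stays moved. The work goes in short steps, Python scripts to look and compute and a tool call to move; the robot and the scene stay as the last step left them, time stands still between calls to the robot, and variables do not carry over. Pictures are saved under pics/ and viewed, about 8 in all and at most 12, crops included, and the job is handed in when it is done.

Besides the shell and the picture viewer there is one more tool, called by a JSON object that holds its "op" and its "data", one argument or row to a line. apply_moves: Moves the arm, as the interface text tells. Its arguments: {"type":"object","properties":{"rows":{"type":"array","items":{"type":"array"}},"grip":{"type":"number"}},"required":["rows"]}

```bash
mkdir -p pics
cat > h.py <<'E'
import numpy as np, cv2
from station import sensors, eyes, manip, nets
from scipy.spatial.transform import Rotation as R
def rot(q): return R.from_quat([q[1],q[2],q[3],q[0]]).as_matrix()
def ray(cam,px,P=None):
    P=P or eyes.camera_params(cam); K=np.array(P["camera_matrix"]); E=np.array(P["extrinsics"])
    u=np.linalg.solve(K,[px[0],px[1],1.])[:2]; s=u.copy()
    for _ in range(30): s=u/(1+P["k1"]*(s@s))
    d=E[:3,:3]@np.array([s[0],s[1],1]); return E[:3,3],d/np.linalg.norm(d)
def onz(cam,px,z,P=None):
    o,d=ray(cam,px,P); return o+d*(z-o[2])/d[2]
def proj(cam,X,P=None):
    P=P or eyes.camera_params(cam); K=np.array(P["camera_matrix"]); E=np.array(P["extrinsics"])
    c=E[:3,:3].T@(np.asarray(X,float)-E[:3,3]); s=c[:2]/c[2]; s=s*(1+P["k1"]*(s@s))
    return (K@np.array([s[0],s[1],1]))[:2]
def save(im,n): cv2.imwrite(f"pics/{n}.png",im[:,:,::-1])
E
python3 - <<'E'
from h import *
print(sensors.sense())
for c in("scene","top"):
    save(eyes.capture(c),c+"0"); P=eyes.camera_params(c); print(c,P)
    for n in("short_mid","medium_mid","long_mid","clip_left","clip_middle","clip_right","rack"):
        for f in("tip_of","regions_of"):
            try:
                for r in getattr(nets,f)(n,c)[:4]:
                    p=np.array(r["point"])*[560,420]; print(c,n,f,round(r["p"],2),p.round(1),onz(c,p,.015).round(3))
            except Exception as e: print(n,f,e)
E
```

```text
{'t': 0.0, 'qpos': array([-1.34903325e+00,  2.76623757e-01,  1.50615095e+00,  2.55840657e-05,
        1.36066848e+00, -1.21026942e-01]), 'dq': array([-0.00031202, -0.00031911, -0.00061833,  0.00064567,  0.000975  ,
        0.00070262]), 'tau': array([ 5.15259435e-04, -4.16772687e+01, -2.45803410e+01, -3.88454446e-04,
        1.10536540e-02,  4.25135894e-06]), 'tool_pos': array([ 0.19312828, -0.54098197,  0.19991624]), 'ee_rot': array([-0.11994627, -0.69672203, -0.12125403,  0.69677024]), 'ft_force': array([1.24100691, 1.02186275, 0.33279596]), 'torque': array([-0.02954839,  0.02407094,  0.02995119]), 'width': 0.08544198046830417}
scene {'camera_matrix': array([[422.19205469,   0.        , 274.10634468],
       [  0.        , 422.19205469, 205.37382188],
       [  0.        ,   0.        ,   1.        ]]), 'k1': 0.01689361567383708, 'extrinsics': array([[ 0.7178005 ,  0.4807002 , -0.50367625,  1.10442235],
       [ 0.69611238, -0.48116082,  0.53283376, -0.59187297],
       [ 0.01378402, -0.73308362, -0.67999883,  0.90309881],
       [ 0.        ,  0.        ,  0.        ,  1.        ]
[... 2548 characters left out ...]
_left tip_of 0.4 [381.8 162. ] [ 0.658 -0.264  0.015]
top clip_left regions_of 0.93 [352.1 152.9] [ 0.68  -0.182  0.015]
top clip_left regions_of 0.18 [444.4 195.7] [ 0.57  -0.439  0.015]
top clip_middle tip_of 0.72 [356.2 164.2] [ 0.649 -0.193  0.015]
top clip_middle tip_of 0.2 [267.5 239.2] [0.441 0.041 0.015]
top clip_middle regions_of 0.68 [356. 154.] [ 0.677 -0.193  0.015]
top clip_right tip_of 0.57 [382.5 160.9] [ 0.661 -0.266  0.015]
top clip_right regions_of 0.89 [360.6 151.7] [ 0.684 -0.205  0.015]
top clip_right regions_of 0.26 [431.9 272. ] [ 0.362 -0.402  0.015]
top rack tip_of 0.67 [348.1 173.3] [ 0.623 -0.171  0.015]
top rack regions_of 0.79 [352.7 161.8] [ 0.655 -0.184  0.015]
```

View pics/scene0.png

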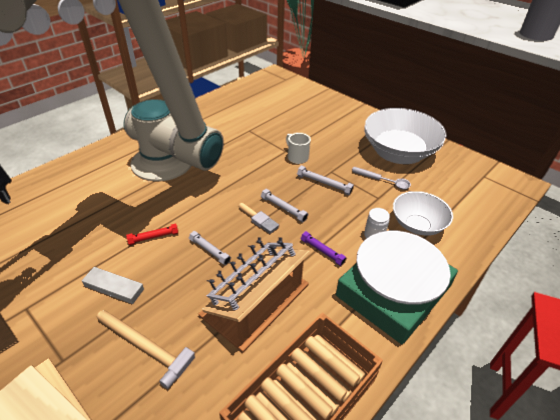

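View pics/top0.png

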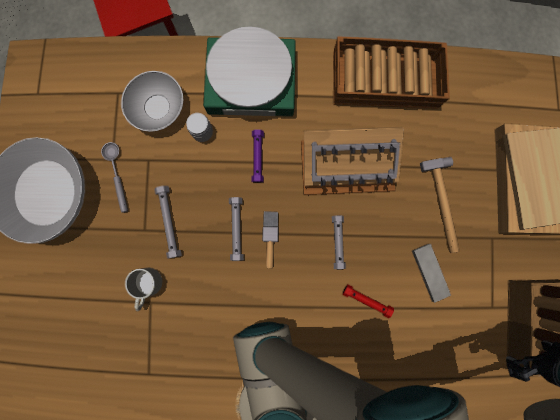

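The scene picture shows the bare-steel spanners at about (209,248) short, (285,206) medium and (325,180) long. The red (152,234) and purple (323,248) ones are look-alikes. The top picture has them at (339,242), (236,229) and (169,222), with the rack at about (353,162). Next I'll fit poses from both views.

```bash
cat > fit0.py <<'E'
from h import *
from scipy.optimize import least_squares
for c in("scene","top"): eyes.capture(c)
L={"short_mid":(.014,(.437,-.148)),"medium_mid":(.0155,(.462,.129)),"long_mid":(.017,(.48,.306))}
for n,(z,g) in L.items():
    for c in("top","scene"):
        rs=[r for r in nets.regions_of(n,c)]
        r=min(rs,key=lambda r:np.hypot(*(onz(c,np.array(r["point"])*[560,420],z)[:2]-g)))
        ys,xs=np.nonzero(r["pixels"]); P=eyes.camera_params(c)
        W=np.array([onz(c,(x,y),z,P)[:2] for x,y in zip(xs,ys)])
        m=W.mean(0);u,s,v=np.linalg.svd(W-m,full_matrices=False);d=v[0]*np.sign(v[0][0]);t=(W-m)@d
        mid=m+d*(t.max()+t.min())/2
        print(n,c,len(xs),"mean",m.round(4),"mid",mid.round(4),"len",np.ptp(t).round(3),"yaw",np.degrees(np.arctan2(d[1],d[0])).round(1))
obs=[("scene","clip_middle",0,(249.1,263.4)),("scene","r",-1,(224.4,283.3)),("scene","l",1,(266.6,248.8)),("top","m",0,(356.2,164.2)),("top","r",-1,(382.5,160.9)),("top","l",1,(326.6,165.3))]
Ps={c:eyes.camera_params(c) for c in("scene","top")}
def f(p): return np.concatenate([proj(c,[p[0]-.07*k*np.sin(p[2]),p[1]+.07*k*np.cos(p[2]),.125],Ps[c])-o for c,_,k,o in obs])
s=least_squares(f,[.64,-.17,0],loss="soft_l1");print(s.x,f(s.x).round(1))
print(eyes.camera_params("wrist")["extrinsics"],sensors.sense()["t"])
E
python3 fit0.py
```

```text
short_mid top 490 mean [ 0.4388 -0.1475] mid [ 0.4396 -0.1474] len 0.141 yaw 3.5
short_mid scene 423 mean [ 0.4389 -0.146 ] mid [ 0.4361 -0.1461] len 0.158 yaw 2.6
medium_mid top 614 mean [0.4674 0.1261] mid [0.4676 0.1262] len 0.167 yaw 2.8
medium_mid scene 421 mean [0.4715 0.1262] mid [0.4666 0.126 ] len 0.181 yaw 2.4
long_mid top 1211 mean [ 0.5641 -0.4332] mid [ 0.5431 -0.4376] len 0.262 yaw 12.0
long_mid scene 474 mean [0.4798 0.3095] mid [0.4792 0.3093] len 0.203 yaw 13.1
[ 0.62761681 -0.17168547  0.08899792] [-0.7  1.1  3.3 -0.1  0.8 -1.5 -0.6 -0.3  1.1  1.4  0.7  0.2]
[[ 3.35915836e-01 -8.99015364e-01 -2.80948262e-01  2.64782720e-01]
 [-9.41891810e-01 -3.20816863e-01 -9.95809181e-02 -5.16342060e-01]
 [-6.08164835e-04  2.98073675e-01 -9.54542673e-01  3.75024440e-01]
 [ 0.00000000e+00  0.00000000e+00  0.00000000e+00  1.00000000e+00]] 1.9
```

```bash
cat >> h.py <<'E'
def plan(p,yaw):
    """shift (cm, tool axes) and spin to bring TCP to p with jaw axis (tool y) square to a tube of this yaw"""
    s=sensors.sense(); M=rot(s["ee_rot"]); d=M.T@(np.array(p)-s["tool_pos"])*100
    y=M[:,1]; a=np.arctan2(y[1],y[0]); want=yaw+np.pi/2
    dz=(want-a+np.pi/2)%np.pi-np.pi/2
    sp=dz*np.sign(M[2,0])
    opts=[sp,sp-np.pi*np.sign(sp)]
    print("t",round(s["t"],2),"tcp",s["tool_pos"].round(4),"tubeyaw",np.degrees(a-np.pi/2).round(1),"F",s["ft_force"].round(1),"w",round(s["width"],4),"q6",s["qpos"][5].round(2))
    print("shift",d.round(2),"spin",np.round(opts,3))
E
python3 - <<'E'
from h import *
print(rot(sensors.sense()["ee_rot"]).round(3))
plan([.438,-.147,.16],np.radians(3))
E
```

```text
[[ 0.     0.336 -0.942]
 [-0.    -0.942 -0.336]
 [-1.     0.     0.   ]]
t 1.9 tcp [ 0.1933 -0.5416  0.2008] tubeyaw -160.4 F [-0.2 -0.3  0.1] w 0.0854 q6 -0.12
shift [  4.08 -28.94 -36.31] spin [ 0.29  -2.851]
```

{"op": "apply_moves", "data": {
  "rows": [
    [[0,-5,-6],0.1],
    [[0,-10,-12],0.2],
    [[1,-15,-18],0.29],
    [[2,-20,-25],0.29],
    [[3,-24,-30],0.29],
    [[4.1,-28.9,-36.3],0.29],
    [[4.1,-28.9,-36.3],0.29],
    [[4.1,-28.9,-36.3],0.29],
    [[4.1,-28.9,-36.3],0.29],
    [[4.1,-28.9,-36.3],0.29],
    [[4.1,-28.9,-36.3],0.29],
    [[4.1,-28.9,-36.3],0.29],
    [[4.1,-28.9,-36.3],0.29],
    [[4.1,-28.9,-36.3],0.29]
  ],
  "grip": -1
}}

```text
t: 3.3
tool_pos: [0.4376, -0.1485, 0.16]
ee_rot: [0.018, 0.707, 0.018, -0.707]
ft_force: [-0.1, 0.2, 0.4]
width: 0.0854
```

```bash
cat > wr.py <<'E'
from h import *
import sys
n,z,name=sys.argv[1],float(sys.argv[2]),sys.argv[3]
P=eyes.camera_params("wrist"); im=eyes.capture("wrist"); save(im,name)
for r in nets.regions_of(n,"wrist")[:2]:
    ys,xs=np.nonzero(r["pixels"])
    W=np.array([onz("wrist",(x,y),z,P)[:2] for x,y in zip(xs[::3],ys[::3])])
    m=W.mean(0);u,s,v=np.linalg.svd(W-m,full_matrices=False);d=v[0]*np.sign(v[0][0]);t=(W-m)@d;w=(W-m)@v[1]
    # axis from per-slice midlines
    b=np.linspace(t.min(),t.max(),13);c=np.array([[t[k].mean(),(w[k].min()+w[k].max())/2] for k in [(t>=b[i])&(t<=b[i+1]) for i in range(12)]])
    print(n,round(r["p"],2),"mean",m.round(4),"mid",(m+d*(t.max()+t.min())/2).round(4),"len",np.ptp(t).round(3),"wid",np.ptp(w).round(3),"yaw",np.degrees(np.arctan2(d[1],d[0])).round(2),(c[:,1]*1000).round(1))
for r in nets.tip_of(n,"wrist")[:2]:
    p=np.array(r["point"])*[560,420]; print("tip",round(r["p"],2),p.round(1),onz("wrist",p,z,P).round(4))
E
python3 wr.py short_mid .014 w1; python3 -c "
from h import *
plan([.438,-.147,.004],np.radians(3))"
```

```text
short_mid 0.87 mean [ 0.2842 -0.2226] mid [ 0.281  -0.2284] len 0.152 wid 0.032 yaw 61.61 [ 4.8  0.1 -2.3 -1.8 -1.2 -0.1  0.1 -0.2  0.4  1.3  1.   0.8]
t 3.4 tcp [ 0.4377 -0.1484  0.1599] tubeyaw -177.1 F [ 0.  -0.7  0. ] w 0.0852 q6 1.04
shift [15.59 -0.14 -0.04] spin [-1.00e-03  3.14e+00]wr.py:10: RuntimeWarning: Mean of empty slice.
  b=np.linspace(t.min(),t.max(),13);c=np.array([[t[k].mean(),(w[k].min()+w[k].max())/2] for k in [(t>=b[i])&(t<=b[i+1]) for i in range(12)]])
  ret = ret.dtype.type(ret / rcount)
Traceback (most recent call last):
  File "wr.py", line 10, in <module>
    b=np.linspace(t.min(),t.max(),13);c=np.array([[t[k].mean(),(w[k].min()+w[k].max())/2] for k in [(t>=b[i])&(t<=b[i+1]) for i in range(12)]])
                                                                ~~~~~~~~^^
ValueError: zero-size array to reduction operation minimum which has no identity
```

View pics/w1.png

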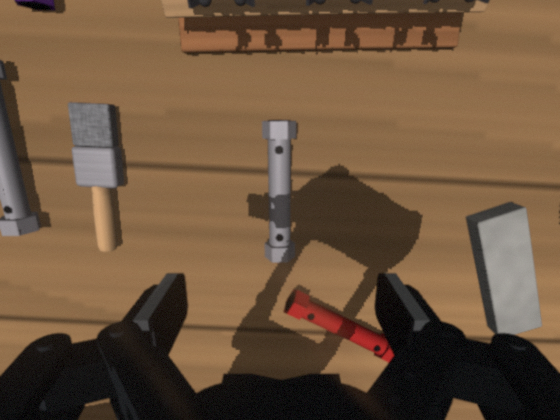

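The wrist view shows the steel short spanner running from (280,121) to (279,261), the red look-alike at (345,325) clear of the fingers, and the rack at the top edge.

Run:
```python
from h import *
a=onz("wrist",(280,121),.014);b=onz("wrist",(279,261),.014)
# refine edge points: far end seen at top edge of flats; print
print(a,b,(a+b)/2,np.linalg.norm(a-b),np.degrees(np.arctan2(*(a-b)[1::-1])))
for p in [(280,139),(279,245)]: print(onz("wrist",p,.014+.011))
print(proj("wrist",[.438,-.147,.014]))
print(sensors.sense()["tau"][1:3])
```

```text
[ 0.50681861 -0.14424992  0.014     ] [ 0.3614453  -0.15043579  0.014     ] [ 0.43413196 -0.14734286  0.014     ] 0.145504859346879 2.4365586688389227
[ 0.49094018 -0.14507465  0.025     ]
[ 0.38467204 -0.14935934  0.025     ]
[279.31665141 191.82306536]
[-31.34740233 -22.9468292 ]
```

{"op": "apply_moves", "data": {
  "rows": [
    [[5,-0.1,0],0],
    [[10,-0.1,0],0],
    [[14,-0.1,0],0],
    [[15.5,-0.1,0],0],
    [[15.5,-0.1,0],0],
    [[15.5,-0.1,0],0]
  ]
}}

```text
t: 4.0
tool_pos: [0.4381, -0.1481, 0.0053]
ee_rot: [0.018, 0.707, 0.017, -0.707]
ft_force: [-0.7, -0.9, -0.7]
width: 0.0853
```

{"op": "apply_moves", "data": {
  "rows": [
    [[0,0,0],0],
    [[0,0,0],0],
    [[0,0,0],0],
    [[0,0,0],0],
    [[0,0,0],0],
    [[0,0,0],0],
    [[0,0,0],0]
  ],
  "grip": 1
}}

```text
t: 4.7
tool_pos: [0.438, -0.1481, 0.0053]
ee_rot: [0.018, 0.707, 0.018, -0.707]
ft_force: [0.1, 0.1, -0.4]
width: -0.0002
```

{"op": "apply_moves", "data": {
  "rows": [
    [[-5,0,0],0],
    [[-10,0,0],0],
    [[-15,0,0],0],
    [[-20,0,0],0],
    [[-25,0,0],0],
    [[-25,0,0],0],
    [[-25,0,0],0]
  ]
}}

```text
t: 5.4
tool_pos: [0.4383, -0.1481, 0.2563]
ee_rot: [0.018, 0.708, 0.017, -0.706]
ft_force: [0.2, 1.4, -0.6]
width: 0.0001
```

Run:
```python
from h import *
save(eyes.capture("wrist"),"w2"); s=sensors.sense()
print(s["tool_pos"],s["width"],s["ft_force"])
yw=.089
for k,n in((1,"left"),(0,"mid"),(-1,"right")):
    c=np.array([.6276-.07*k*np.sin(yw),-.1717+.07*k*np.cos(yw),.125]); print(n,c.round(4))
    for i in(-1,1):
        for z in (0,.018): print(proj("wrist",c+i*.041*np.array([np.cos(.611)*np.cos(yw),np.cos(.611)*np.sin(yw),np.sin(.611)])+z*np.array([-.574*np.cos(yw),-.574*np.sin(yw),.819])).round(0),end=" ")
    print()
for n in("clip_left","clip_middle","clip_right","rack"):
    for r in nets.tip_of(n,"wrist")[:3]: print(n,round(r["p"],2),(np.array(r["point"])*[560,420]).round(1))
```

```text
[ 0.43730104 -0.14762037  0.25467339] 6.017960991587985e-05 [-0.10535056 -0.24642372 -0.33576128]
left [ 0.6214 -0.102   0.125 ]
[242.  25.] [240.  33.] [227. -99.] [225. -94.] 
mid [ 0.6276 -0.1717  0.125 ]
[320.  21.] [322.  30.] [ 327. -104.] [330. -99.] 
right [ 0.6338 -0.2414  0.125 ]
[398.  18.] [403.  27.] [ 426. -107.] [ 434. -103.] 
rack 0.75 [310.1  16.6]
```

View pics/w2.png

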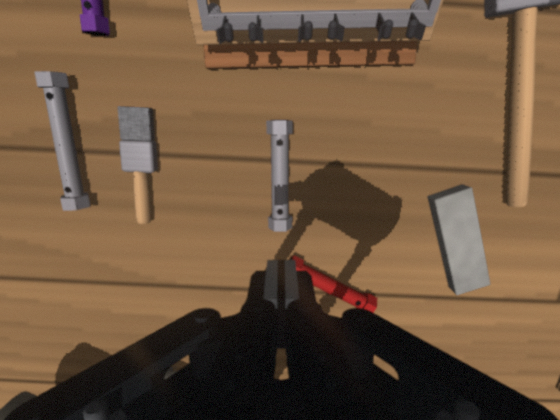

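Run:
```python
from h import *
s=sensors.sense();M=rot(s["ee_rot"]);T=s["tool_pos"]
print(M.round(3))
for dx in(-.03,-.019,-.01,0,.01,.02,.03): print(dx,proj("wrist",T+M[:,0]*dx).round(1))
E=np.array(eyes.camera_params("wrist")["extrinsics"]);print((M.T@(E[:3,3]-T)).round(4),(M.T@E[:3,:3]).round(3))
# independent re-measure, scene+top
for c in("top","scene"):
    eyes.capture(c)
    for n,z in(("short_mid",.014),("clip_left",.125),("clip_middle",.125),("clip_right",.125)):
        for r in nets.tip_of(n,c): p=np.array(r["point"])*[560,420];print(c,n,round(r["p"],2),p.round(1),onz(c,p,z).round(4))
```

```text
[[-0.003  0.05  -0.999]
 [ 0.001 -0.999 -0.05 ]
 [-1.    -0.001  0.003]]
-0.03 [280.3 274.6]
-0.019 [280.4 264.7]
-0.01 [280.4 257.5]
0 [280.4 250.2]
0.01 [280.5 243.6]
0.02 [280.5 237.6]
0.03 [280.5 232.2]
[-0.1742  0.0004 -0.0759] [[ 0.001 -0.298  0.955]
 [ 1.     0.    -0.001]
 [ 0.     0.955  0.298]]
top short_mid 0.87 [367.  300.7] [ 0.2844 -0.2262  0.014 ]
top short_mid 0.86 [338.6 241.7] [ 0.4389 -0.1477  0.014 ]
top short_mid 0.7 [150.8 281.8] [0.3193 0.3478 0.014 ]
top short_mid 0.59 [257.1 158.2] [0.658  0.0752 0.014 ]
top clip_left 0.64 [328.  165.2] [ 0.6222 -0.1036  0.125 ]
top clip_middle 0.7 [354.5 165.8] [ 0.6226 -0.1688  0.125 ]
top clip_right 0.64 [381.4 162.3] [ 0.6337 -0.2358  0.125 ]
scene short_mid 0.89 [321.2 246.7] [0.6581 0.0758 0.014 ]
scene short_mid 0.86 [207.8 249.7] [ 0.4416 -0.1548  0.014 ]
scene short_mid 0.65 [153.8 233.2] [ 0.2831 -0.2238  0.014 ]
scene short_mid 0.47 [249.5 263.1] [ 0.5582 -0.1063  0.014 ]
scene clip_left 0.88 [268.5 248.4] [ 0.6259 -0.1026  0.125 ]
scene clip_left 0.2 [111.9 287.5] [ 0.4599 -0.4293  0.125 ]
scene clip_middle 0.8 [250.6 264.4] [ 0.6311 -0.1678  0.125 ]
scene clip_middle 0.71 [226.3 280.8] [ 0.6264 -0.2393  0.125 ]
scene clip_right 0.79 [222.7 282.5] [ 0.6242 -0.248   0.125 ]
scene clip_right 0.69 [374.2 228.6] [0.771  0.1365 0.125 ]
```

Run:
```python
from h import *
im=eyes.capture("scene").copy(); s=sensors.sense();M=rot(s["ee_rot"]);T=s["tool_pos"]
p=proj("scene",T);q=proj("scene",T-[0,0,.25]); q[:]=proj("scene",T+M[:,0]*-.05)
print(p,q)
x,y=p.astype(int)
b=cv2.resize(im[y-80:y+60,x-90:x+90],None,fx=4,fy=4,interpolation=cv2.INTER_CUBIC)
for v in(p,q): cv2.circle(b,tuple(int(k) for k in ((v-[x-90,y-80])*4)),4,(0,255,0),1)
save(b,"s1")
```

```text
[199.72677123 180.69856779] [197.4304843  164.00164752]
```

View pics/s1.png

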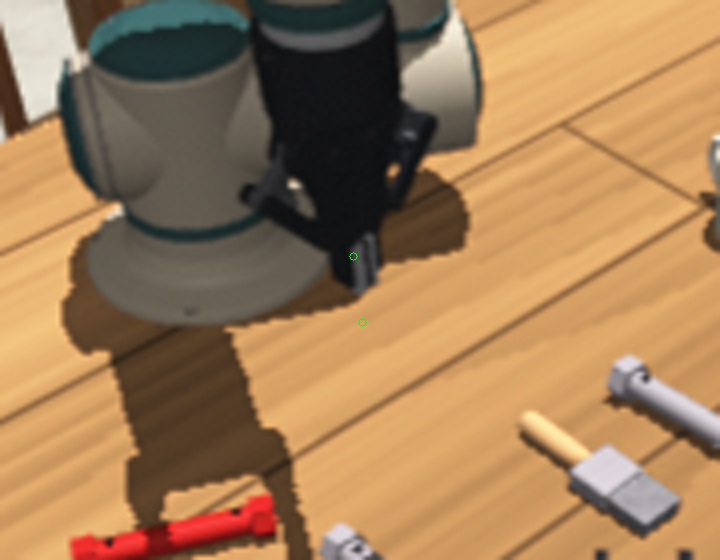

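The tip is at crop (362,292), but the reported TCP projects to (362,322). The real tips therefore sit about 22–25 mm behind the reported TCP, which explains the miss. I'll calibrate by touching bare table gently.

{"op": "apply_moves", "data": {
  "rows": [
    [[5,-3,0],0],
    [[10,-6,0],0],
    [[15,-7.7,0],0],
    [[20,-7.7,0],0],
    [[24,-7.7,0],0],
    [[25.5,-7.7,0],0],
    [[25.5,-7.7,0],0],
    [[25.5,-7.7,0],0]
  ]
}}

```text
t: 7.0
tool_pos: [0.4349, -0.0714, 0.0007]
ee_rot: [0.018, 0.707, 0.017, -0.707]
ft_force: [0.6, -0.4, 0.4]
width: -0.0001
```

{"op": "apply_moves", "data": {
  "rows": [
    [[0.6,0,0],0],
    [[1,0,0],0],
    [[1.2,0,0],0],
    [[1.2,0,0],0]
  ]
}}

```text
t: 7.4
tool_pos: [0.435, -0.0715, -0.011]
ee_rot: [0.018, 0.707, 0.017, -0.706]
ft_force: [-0.8, 0.2, -0.7]
width: -0.0001
```

{"op": "apply_moves", "data": {
  "rows": [
    [[0.2,0,0],0],
    [[0.4,0,0],0],
    [[0.4,0,0],0]
  ]
}}

```text
t: 7.7
tool_pos: [0.4348, -0.0715, -0.0152]
ee_rot: [0.018, 0.707, 0.017, -0.706]
ft_force: [-0.2, -0.3, -0.8]
width: -0.0002
```

{"op": "apply_moves", "data": {
  "rows": [
    [[0.2,0,0],0],
    [[0.4,0,0],0],
    [[0.4,0,0],0]
  ]
}}

```text
t: 8.0
tool_pos: [0.4345, -0.0714, -0.0195]
ee_rot: [0.018, 0.707, 0.017, -0.707]
ft_force: [-0.4, 0.1, 0.6]
width: -0.0001
```

{"op": "apply_moves", "data": {
  "rows": [
    [[0.1,0,0],0],
    [[0.2,0,0],0],
    [[0.2,0,0],0]
  ]
}}

```text
t: 8.3
tool_pos: [0.4345, -0.0714, -0.0216]
ee_rot: [0.018, 0.707, 0.017, -0.707]
ft_force: [-0.6, -0.2, 0.6]
width: -0.0001
```

{"op": "apply_moves", "data": {
  "rows": [
    [[0.1,0,0],0],
    [[0.2,0,0],0],
    [[0.2,0,0],0]
  ]
}}

```text
t: 8.6
tool_pos: [0.4344, -0.0713, -0.0237]
ee_rot: [0.018, 0.707, 0.018, -0.707]
ft_force: [0.2, 0.2, -0.9]
width: 0.0
```

{"op": "apply_moves", "data": {
  "rows": [
    [[0.1,0,0],0],
    [[0.2,0,0],0],
    [[0.2,0,0],0]
  ]
}}

```text
t: 8.9
tool_pos: [0.4343, -0.0713, -0.0259]
ee_rot: [-0.018, -0.707, -0.018, 0.707]
ft_force: [-0.8, 0.2, 0.6]
width: 0.0001
```

{"op": "apply_moves", "data": {
  "rows": [
    [[0.1,0,0],0],
    [[0.2,0,0],0],
    [[0.2,0,0],0]
  ]
}}

```text
t: 9.2
tool_pos: [0.4342, -0.0713, -0.028]
ee_rot: [-0.018, -0.707, -0.018, 0.707]
ft_force: [0.6, -0.0, 0.7]
width: -0.0001
```

{"op": "apply_moves", "data": {
  "rows": [
    [[0.1,0,0],0],
    [[0.2,0,0],0],
    [[0.2,0,0],0]
  ]
}}

```text
t: 9.5
tool_pos: [0.434, -0.0712, -0.0302]
ee_rot: [-0.018, -0.707, -0.018, 0.707]
ft_force: [-0.2, 1.0, -0.1]
width: 0.0001
```

Run:
```python
from h import *
im=eyes.capture("scene").copy(); w=eyes.capture("wrist").copy(); s=sensors.sense();M=rot(s["ee_rot"]);T=s["tool_pos"]
p=proj("scene",T);x,y=p.astype(int); print(s["qpos"].round(4))
b=cv2.resize(im[y-60:y+35,x-50:x+50],(400,380),interpolation=cv2.INTER_CUBIC)
cv2.circle(b,tuple(int(k) for k in ((p-[x-50,y-60])*4)),4,(0,255,0),1)
g=proj("scene",[T[0],T[1],0]);cv2.circle(b,tuple(int(k) for k in ((g-[x-50,y-60])*4)),4,(255,0,0),1)
for z,c in((0,(255,0,0)),(.02,(255,255,0))):
    g=proj("wrist",[T[0],T[1],z]);cv2.circle(w,tuple(int(k) for k in g),3,c,1)
w=w[100:400,80:480]
save(np.hstack([b,cv2.copyMakeBorder(w,0,80,0,0,cv2.BORDER_CONSTANT)]),"s2")
```

```text
[-3.2070e-01  3.4740e-01  2.1076e+00 -7.0000e-04  6.8710e-01  1.2006e+00]
```

View pics/s2.png

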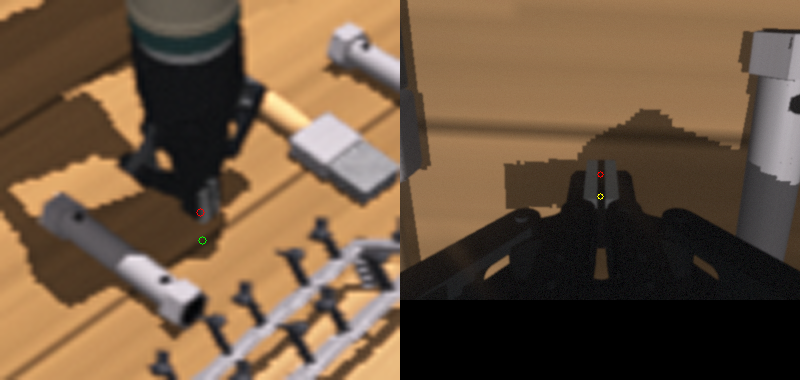

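{"op": "apply_moves", "data": {
  "rows": [
    [[0.1,0,0],0],
    [[0.2,0,0],0],
    [[0.2,0,0],0]
  ]
}}

```text
t: 9.9
tool_pos: [0.4343, -0.0713, -0.0305]
ee_rot: [0.018, 0.707, 0.018, -0.707]
ft_force: [-3.1, 1.2, 17.4]
width: 0.0002
```

{"op": "apply_moves", "data": {
  "rows": [
    [[0.1,0,0],0],
    [[0.2,0,0],0],
    [[0.2,0,0],0]
  ]
}}

```text
t: 10.2
tool_pos: [0.4343, -0.0713, -0.0306]
ee_rot: [0.018, 0.707, 0.017, -0.707]
ft_force: [-4.6, 1.7, 22.7]
width: 0.0001
```

{"op": "apply_moves", "data": {
  "rows": [
    [[0.1,0,0],0],
    [[0.2,0,0],0],
    [[0.2,0,0],0]
  ]
}}

```text
t: 10.5
tool_pos: [0.4343, -0.0713, -0.0305]
ee_rot: [0.018, 0.707, 0.017, -0.706]
ft_force: [-5.3, 1.1, 24.1]
width: 0.0001
```

Table contact came at reported TCP z = -0.0305, so the tips are 30 mm behind the reported TCP. I'll use that offset and regrasp.

{"op": "apply_moves", "data": {
  "rows": [
    [[-5,0,0],0],
    [[-7,3,0],0],
    [[-7,7.6,-0.4],0],
    [[-7,7.6,-0.4],0],
    [[-7,7.6,-0.4],0],
    [[-7,7.6,-0.4],0]
  ],
  "grip": -1
}}

```text
t: 11.1
tool_pos: [0.441, -0.146, 0.039]
ee_rot: [-0.018, -0.707, -0.018, 0.707]
ft_force: [-0.4, -0.1, -0.1]
width: 0.0847
```

Run:
```python
from h import *
plan([.438,-.1472,-.027],np.radians(2.6))
```

```text
t 11.1 tcp [ 0.441 -0.146  0.039] tubeyaw -177.1 F [-0.4 -0.1 -0.1] w 0.0847 q6 1.05
shift [6.6  0.11 0.3 ] spin [ 0.005 -3.137]
```

{"op": "apply_moves", "data": {
  "rows": [
    [[3,0.1,0.3],0],
    [[6,0.1,0.3],0],
    [[6.6,0.1,0.3],0],
    [[6.6,0.1,0.3],0]
  ]
}}

```text
t: 11.5
tool_pos: [0.4368, -0.1457, -0.028]
ee_rot: [-0.018, -0.706, -0.019, 0.708]
ft_force: [-0.2, -0.1, -0.3]
width: 0.0856
```

{"op": "apply_moves", "data": {
  "rows": [
    [[0,0,0],0],
    [[0,0,0],0],
    [[0,0,0],0],
    [[0,0,0],0],
    [[0,0,0],0],
    [[0,0,0],0]
  ],
  "grip": 1
}}

```text
t: 12.1
tool_pos: [0.4373, -0.146, -0.0271]
ee_rot: [-0.018, -0.706, -0.019, 0.708]
ft_force: [-0.7, 0.2, 6.1]
width: 0.0195
```

{"op": "apply_moves", "data": {
  "rows": [
    [[-5,0,0],0],
    [[-10,0,0],0],
    [[-15,0,0],0],
    [[-20,0,0],0],
    [[-20,0,0],0],
    [[-20,0,0],0]
  ]
}}

```text
t: 12.7
tool_pos: [0.4381, -0.1465, 0.1739]
ee_rot: [-0.018, -0.707, -0.018, 0.707]
ft_force: [-0.1, 0.9, -1.9]
width: 0.0197
```

Run:
```python
from h import *
plan([.5,-.14,.2],.089)
```

```text
t 12.7 tcp [ 0.4381 -0.1465  0.1739] tubeyaw -177.1 F [-0.1  0.9 -1.9] w 0.0197 q6 1.05
shift [-2.61 -0.33 -6.21] spin [-0.038  3.104]
```

Run:
```python
from h import *
plan([.54,-.13,.2],.085)
```

```text
t 12.7 tcp [ 0.4381 -0.1465  0.1739] tubeyaw -177.1 F [-0.1  0.9 -1.9] w 0.0197 q6 1.05
shift [ -2.61  -1.12 -10.26] spin [-0.034  3.108]
```

{"op": "apply_moves", "data": {
  "rows": [
    [[-2.6,0,-3],-0.03],
    [[-2.6,-1,-6],-0.03],
    [[-2.6,-1.1,-10.2],-0.03],
    [[-2.6,-1.1,-10.2],-0.03],
    [[-2.6,-1.1,-10.2],-0.03]
  ]
}}

```text
t: 13.2
tool_pos: [0.5382, -0.1296, 0.1967]
ee_rot: [-0.028, -0.704, -0.03, 0.709]
ft_force: [-0.8, -0.3, -1.0]
width: 0.0193
```

Run:
```python
from h import *
P=eyes.camera_params("wrist"); im=eyes.capture("wrist").copy(); save(im,"w3")
s=sensors.sense(); print(s["tool_pos"],s["width"])
for n in("clip_left","clip_middle","clip_right","rack"):
    for r in nets.tip_of(n,"wrist")[:3]:
        p=np.array(r["point"])*[560,420]; print(n,round(r["p"],2),p.round(1),onz("wrist",p,.125,P).round(4))
yw=.087
for k,n in((1,"left"),(0,"mid"),(-1,"right")):
    c=np.array([.6276-.07*k*np.sin(yw),-.1717+.07*k*np.cos(yw),.125])
    cv2.circle(im,tuple(int(v) for v in proj("wrist",c,P)),3,(0,255,0),1)
    for i in(-1,1):
        for y in(-.0195,.0195): 
            X=c+i*.041*np.array([np.cos(.611)*np.cos(yw),np.cos(.611)*np.sin(yw),np.sin(.611)])+y*np.array([-np.sin(yw),np.cos(yw),0])+.018*np.array([-.574*np.cos(yw),-.574*np.sin(yw),.819])
            cv2.circle(im,tuple(int(v) for v in proj("wrist",X,P)),3,(255,0,0),1)
save(im,"w3a")
```

```text
[ 0.53758179 -0.12963419  0.19721093] 0.019847235737764746
clip_left 0.74 [472.5 326. ] [ 0.447  -0.3095  0.125 ]
rack 0.94 [330.4 104.1] [ 0.6229 -0.1582  0.125 ]
```

View pics/w3a.png

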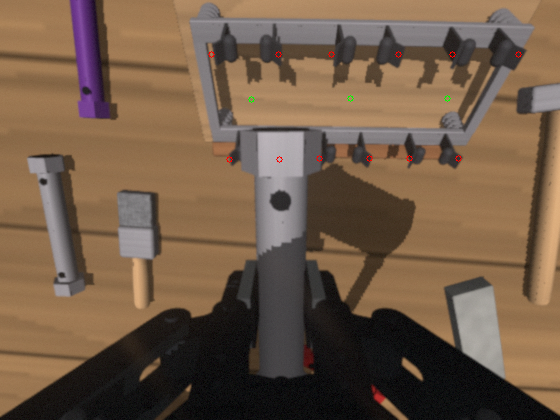

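The overlay shows the spanner held straight at column 281 with its head at rows 128–177. Predicted lip points match the observed jaws to within about 3 px (left upper 229/270, middle 345/390, right 462/506). Next I'll refine the rack from the bar rows.

```bash
cat >> h.py <<'E'
YW=.082; C0=np.array([.6276,-.1722,.125])
S=np.array([np.cos(.611)*np.cos(YW),np.cos(.611)*np.sin(YW),np.sin(.611)]); Yv=np.array([-np.sin(YW),np.cos(YW),0]); N=np.cross(S,Yv)
def clip(k,s=0,y=0,n=0): return C0+.07*k*Yv+s*S+y*Yv+n*N
E
python3 - <<'E'
from h import *
print("N",N.round(3))
for s in(.034,.048,-.034,-.048): print("bar edge",s,[proj("wrist",clip(k,s,n=-.011)).round(0).tolist() for k in(1,0,-1)])
s=sensors.sense();T=s["tool_pos"];t=np.array([np.cos(.085),np.sin(.085),0])
for h in(.037,.041,.045): print(h,"head ends top flat",[proj("wrist",T+[0,0,h+.014]+t*a).round(1).tolist() for a in(.054,.07)],"bot",proj("wrist",T+[0,0,h-.014]+t*.07).round(1))
E
python3 - <<'E'
import cv2,numpy as np
im=cv2.imread("pics/w3.png").astype(int).mean(2)
for c in(310,300,420):
    print(c,[(r,int(im[r,c])) for r in range(14,60,2)],[(r,int(im[r,c])) for r in range(122,160,2)])
print([(r,int(im[r,281])) for r in range(120,190,3)])
E
```

```text
N [-0.572 -0.047  0.819]
bar edge 0.034 [[249.0, 44.0], [355.0, 44.0], [459.0, 45.0]]
bar edge 0.048 [[247.0, 22.0], [358.0, 22.0], [469.0, 22.0]]
bar edge -0.034 [[255.0, 128.0], [340.0, 128.0], [424.0, 128.0]]
bar edge -0.048 [[256.0, 142.0], [338.0, 142.0], [419.0, 142.0]]
0.037 head ends top flat [[279.4, 173.7], [279.1, 130.6]] bot [279.5 127.4]
0.041 head ends top flat [[279.3, 175.7], [279.1, 131.2]] bot [279.5 127.8]
0.045 head ends top flat [[279.3, 177.7], [279.0, 131.8]] bot [279.4 128.2]
310 [(14, 136), (16, 136), (18, 129), (20, 126), (22, 148), (24, 132), (26, 133), (28, 130), (30, 129), (32, 125), (34, 128), (36, 125), (38, 124), (40, 124), (42, 122), (44, 89), (46, 69), (48, 72), (50, 72), (52, 69), (54, 72), (56, 69), (58, 120)] [(122, 144), (124, 137), (126, 119), (128, 107), (130, 75), (132, 91), (134, 91), (136, 90), (138, 91), (140, 91), (142, 92), (144, 92), (146, 94), (148, 90), (150, 92), (152, 93), (154, 92), (156, 90), (158, 91)]
300 [(14, 135), (16, 135), (18, 126), (20, 126), (22, 148), (24, 127), (26, 118), (28, 128), (30, 129), (32, 130), (34, 127), (36,
[... 407 characters left out ...]
(24, 147), (26, 134), (28, 128), (30, 132), (32, 132), (34, 132), (36, 128), (38, 123), (40, 126), (42, 126), (44, 126), (46, 88), (48, 69), (50, 71), (52, 68), (54, 65), (56, 68), (58, 70)] [(122, 140), (124, 143), (126, 141), (128, 129), (130, 127), (132, 145), (134, 129), (136, 128), (138, 130), (140, 124), (142, 127), (144, 111), (146, 58), (148, 61), (150, 68), (152, 74), (154, 64), (156, 62), (158, 59)]
[(120, 142), (123, 144), (126, 111), (129, 42), (132, 148), (135, 180), (138, 178), (141, 180), (144, 179), (147, 177), (150, 176), (153, 177), (156, 176), (159, 174), (162, 172), (165, 171), (168, 173), (171, 172), (174, 172), (177, 169), (180, 169), (183, 170), (186, 167), (189, 159)]
```

Run:
```python
from h import *
plan(clip(1,n=.08)-[0,0,.041],YW)
```

```text
t 13.45 tcp [ 0.5382 -0.1302  0.1995] tubeyaw -175.4 F [ 0.   0.1 -1.3] w 0.0198 q6 1.13
shift [ 4.99 -2.09 -3.98] spin [-1.000e-03  3.141e+00]
```

{"op": "apply_moves", "data": {
  "rows": [
    [[1,-1,-2],0],
    [[3,-2.1,-4],0],
    [[5,-2.1,-4],0],
    [[5,-2.1,-4],0],
    [[5,-2.1,-4],0]
  ]
}}

```text
t: 13.95
tool_pos: [0.5756, -0.1063, 0.1497]
ee_rot: [-0.028, -0.706, -0.029, 0.707]
ft_force: [0.2, 0.5, -1.1]
width: 0.0197
```

Run:
```python
from h import *
plan(clip(1,n=.03)-[0,0,.041],YW)
```

```text
t 13.95 tcp [ 0.5756 -0.1063  0.1497] tubeyaw -175.4 F [ 0.2  0.5 -1.1] w 0.0197 q6 1.19
shift [ 4.11 -0.   -2.93] spin [-2.00e-03  3.14e+00]
```

{"op": "apply_moves", "data": {
  "rows": [
    [[0.8,0,-0.6],0],
    [[1.6,0,-1.2],0],
    [[2.4,0,-1.7],0],
    [[2.4,0,-1.7],0]
  ]
}}

```text
t: 14.35
tool_pos: [0.5946, -0.1052, 0.1259]
ee_rot: [0.028, 0.707, 0.028, -0.706]
ft_force: [0.9, 0.0, 5.6]
width: 0.0201
```

{"op": "apply_moves", "data": {
  "rows": [
    [[0.5,0,-0.35],0],
    [[1.0,0,-0.7],0],
    [[1.6,0,-1.1],0],
    [[1.6,0,-1.1],0]
  ]
}}

```text
t: 14.75
tool_pos: [0.6062, -0.1045, 0.1104]
ee_rot: [0.029, 0.707, 0.028, -0.706]
ft_force: [-1.2, 0.5, 5.6]
width: 0.0196
```

Run:
```python
from h import *
im=eyes.capture("wrist")[:400]; b=eyes.capture("scene")[200:340,170:370]
save(np.hstack([im[:300,100:500],cv2.resize(b,(400,300),interpolation=cv2.INTER_CUBIC)]),"p1")
plan(clip(1,n=.0)-[0,0,.041],YW)
```

```text
t 14.85 tcp [ 0.6063 -0.1044  0.1109] tubeyaw -175.4 F [-0.5  1.3  5.1] w 0.0199 q6 1.21
shift [ 2.69 -0.08 -1.56] spin [-2.00e-03  3.14e+00]
```

View pics/p1.png

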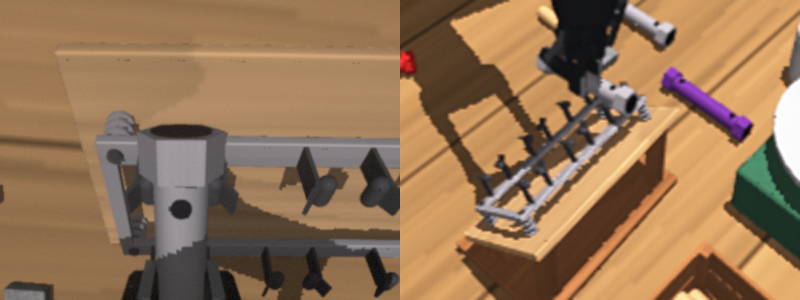

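The spanner sits centrally over the left clip (jaws at crop x≈143 and 230). The head is past the upper clip and tilting, so I'll press on.

{"op": "apply_moves", "data": {
  "rows": [
    [[0.7,0,-0.4],0],
    [[1.4,0,-0.8],0],
    [[1.4,0,-0.8],0]
  ]
}}

```text
t: 15.15
tool_pos: [0.6139, -0.1037, 0.0972]
ee_rot: [0.029, 0.707, 0.028, -0.706]
ft_force: [-2.9, 0.4, 5.0]
width: 0.0194
```

{"op": "apply_moves", "data": {
  "rows": [
    [[0.5,0,-0.3],0],
    [[1.0,0,-0.6],0],
    [[1.0,0,-0.6],0]
  ]
}}

```text
t: 15.45
tool_pos: [0.619, -0.1033, 0.0874]
ee_rot: [-0.029, -0.706, -0.028, 0.707]
ft_force: [-2.7, 0.4, 4.9]
width: 0.0201
```

{"op": "apply_moves", "data": {
  "rows": [
    [[0.5,0,-0.35],0],
    [[1.0,0,-0.7],0],
    [[1.0,0,-0.7],0]
  ]
}}

```text
t: 15.75
tool_pos: [0.6245, -0.1027, 0.0782]
ee_rot: [-0.029, -0.705, -0.028, 0.708]
ft_force: [-7.1, -0.6, 11.1]
width: 0.0199
```

Run:
```python
from h import *
plan(clip(1,n=.0)-[0,0,.041],YW)
```

```text
t 15.75 tcp [ 0.6245 -0.1027  0.0782] tubeyaw -175.4 F [-7.1 -0.6 11.1] w 0.0199 q6 1.22
shift [-0.58 -0.05  0.26] spin [-1.00e-03  3.14e+00]
```

{"op": "apply_moves", "data": {
  "rows": [
    [[0.25,0,-0.17],0],
    [[0.5,0,-0.35],0],
    [[0.5,0,-0.35],0]
  ]
}}

```text
t: 16.05
tool_pos: [0.6264, -0.1025, 0.0751]
ee_rot: [-0.028, -0.705, -0.028, 0.708]
ft_force: [-7.3, -0.1, 13.5]
width: 0.0197
```

{"op": "apply_moves", "data": {
  "rows": [
    [[0.25,0,-0.17],0],
    [[0.5,0,-0.35],0],
    [[0.5,0,-0.35],0]
  ]
}}

```text
t: 16.35
tool_pos: [0.6268, -0.1025, 0.0731]
ee_rot: [-0.029, -0.703, -0.028, 0.71]
ft_force: [-10.8, 0.2, 18.7]
width: 0.0201
```

{"op": "apply_moves", "data": {
  "rows": [
    [[0.25,0,-0.17],0],
    [[0.5,0,-0.35],0],
    [[0.5,0,-0.35],0]
  ]
}}

```text
t: 16.65
tool_pos: [0.627, -0.1025, 0.0713]
ee_rot: [-0.029, -0.701, -0.028, 0.712]
ft_force: [-10.8, 1.4, 18.8]
width: 0.0198
```

Run:
```python
from h import *
plan(clip(1,n=.0)-[0,0,.041],YW)
```

```text
t 16.65 tcp [ 0.627  -0.1025  0.0713] tubeyaw -175.4 F [-10.8   1.4  18.8] w 0.0198 q6 1.23
shift [-1.26 -0.04  0.53] spin [-1.00e-03  3.14e+00]
```

{"op": "apply_moves", "data": {
  "rows": [
    [[0.35,0,-0.25],0],
    [[0.7,0,-0.5],0],
    [[0.7,0,-0.5],0]
  ]
}}

```text
t: 16.95
tool_pos: [0.6283, -0.1023, 0.0663]
ee_rot: [-0.029, -0.699, -0.028, 0.714]
ft_force: [-9.3, -0.4, 11.5]
width: 0.02
```

{"op": "apply_moves", "data": {
  "rows": [
    [[0.35,0,-0.25],0],
    [[0.7,0,-0.5],0],
    [[0.7,0,-0.5],0]
  ]
}}

```text
t: 17.25
tool_pos: [0.6294, -0.1022, 0.0624]
ee_rot: [-0.03, -0.697, -0.028, 0.716]
ft_force: [-12.7, -0.1, 20.0]
width: 0.0199
```

Run:
```python
from h import *
im=eyes.capture("wrist")[:400]; b=eyes.capture("scene")[200:340,170:370]
save(np.hstack([im[:300,100:500],cv2.resize(b,(400,300),interpolation=cv2.INTER_CUBIC)]),"p2")
plan(clip(1,n=.0)-[0,0,.041],YW); print(sensors.sense()["torque"])
```

```text
t 17.35 tcp [ 0.6294 -0.1022  0.0624] tubeyaw -175.3 F [-11.   -0.8  20.7] w 0.0197 q6 1.23
shift [-2.14 -0.04  0.81] spin [-1.000e-03  3.141e+00]
[-0.01811522  1.90908418 -0.14662612]
```

View pics/p2.png

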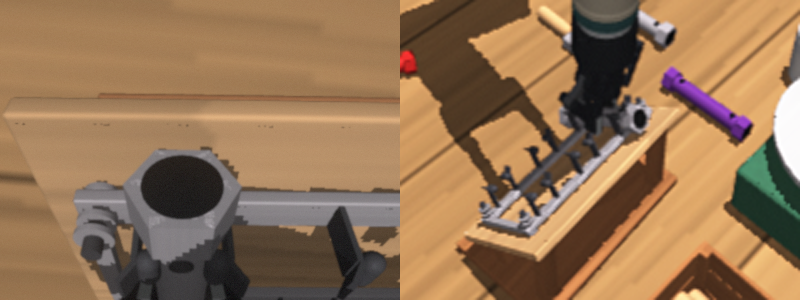

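{"op": "apply_moves", "data": {
  "rows": [
    [[0.4,0,-0.28],0],
    [[0.8,0,-0.56],0],
    [[1.1,0,-0.77],0],
    [[1.1,0,-0.77],0]
  ]
}}

```text
t: 17.75
tool_pos: [0.6292, -0.1024, 0.0619]
ee_rot: [-0.031, -0.693, -0.027, 0.72]
ft_force: [-28.4, 0.9, 57.1]
width: 0.0198
```

Run:
```python
from h import *
plan(clip(1,n=.0)-[0,0,.041],YW); print(sensors.sense()["torque"])
```

```text
t 17.75 tcp [ 0.6292 -0.1024  0.0619] tubeyaw -175.3 F [-28.4   0.9  57.1] w 0.0198 q6 1.24
shift [-2.18 -0.05  0.81] spin [ 0.    -3.141]
[ 0.2215413   4.51986742 -0.24061269]
```

{"op": "apply_moves", "data": {
  "rows": [
    [[-0.8,0,0.55],0],
    [[-1.6,0,1.1],0],
    [[-1.7,0,1.2],0],
    [[-1.7,0,1.2],0]
  ]
}}

```text
t: 18.15
tool_pos: [0.6183, -0.103, 0.0792]
ee_rot: [-0.03, -0.693, -0.027, 0.72]
ft_force: [-0.3, 1.0, 1.3]
width: 0.0199
```

{"op": "apply_moves", "data": {
  "rows": [
    [[0,0,0],0],
    [[0,0,0],0],
    [[0,0,0],0]
  ],
  "grip": 0
}}

```text
t: 18.45
tool_pos: [0.6184, -0.1031, 0.0785]
ee_rot: [-0.03, -0.693, -0.028, 0.72]
ft_force: [1.1, -0.1, 0.4]
width: 0.0428
```

{"op": "apply_moves", "data": {
  "rows": [
    [[-3,0,0],0],
    [[-7,0,0],0],
    [[-12,0,2],0],
    [[-17,0,5],0],
    [[-17,0,9],0],
    [[-17,0,9],0],
    [[-17,0,9],0]
  ]
}}

```text
t: 19.15
tool_pos: [0.535, -0.1096, 0.2525]
ee_rot: [-0.03, -0.693, -0.027, 0.719]
ft_force: [0.4, 0.6, -0.9]
width: 0.0427
```

Run:
```python
from h import *
P=eyes.camera_params("wrist"); im=eyes.capture("wrist"); b=eyes.capture("scene")[200:340,170:370]; save(im,"p3w")
# expected end positions of the tube when home
for n in(0,-.004): print([proj("wrist",clip(1,s,n=n+.014),P).round(1).tolist() for s in(-.07,-.054,.054,.07)])
print([proj("wrist",clip(0,s,n=-.011),P).round(1).tolist() for s in(-.034,-.048,.034,.048)])
save(np.hstack([im[0:300,60:460],cv2.resize(b,(400,300),interpolation=cv2.INTER_CUBIC)]),"p3")
plan([.467,.126,.06],np.radians(2.7)); print(rot(sensors.sense()["ee_rot"]).round(3))
```

```text
[[280.2, 163.5], [280.2, 151.9], [280.1, 39.0], [280.0, 14.6]]
[[280.2, 160.7], [280.2, 149.0], [280.1, 36.2], [280.0, 12.0]]
[[352.3, 118.6], [349.8, 130.0], [367.4, 49.1], [371.3, 31.1]]
t 19.25 tcp [ 0.5357 -0.1095  0.251 ] tubeyaw -175.3 F [-0.5  0.1  0.1] w 0.0424 q6 1.17
shift [ 19.23 -24.07   4.17] spin [ 0.035 -3.107]
[[-0.039  0.082 -0.996]
 [-0.005 -0.997 -0.082]
 [-0.999  0.002  0.039]]
```

View pics/p3.png

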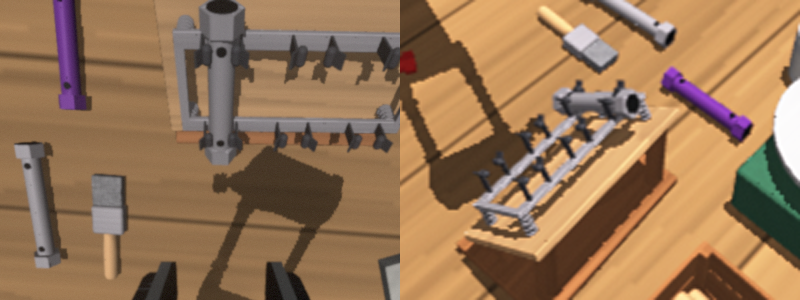

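The short spanner lies in both left clips: upper head at about (220,20), lower head at (220,155), with both jaw pairs around the tube. Next is the medium one.

{"op": "apply_moves", "data": {
  "rows": [
    [[0,-5,1],0.035],
    [[2,-10,2],0.035],
    [[4,-15,3],0.035],
    [[6,-20,4.5],0.035],
    [[9.2,-24.1,4.5],0.035],
    [[9.2,-24.1,4.5],0.035],
    [[9.2,-24.1,4.5],0.035]
  ],
  "grip": -1
}}

```text
t: 19.95
tool_pos: [0.4663, 0.1282, 0.1578]
ee_rot: [-0.02, -0.691, -0.016, 0.722]
ft_force: [-0.1, -0.5, 1.3]
width: 0.0856
```

```bash
sed -i '/axis from/d;/b=np.linspace/d;s/,(c\[:,1\]\*1000).round(1))/)/' wr.py; python3 wr.py medium_mid .0155 w4
python3 - <<'E'
from h import *
plan([.467,.126,-.026],np.radians(2.7))
P=eyes.camera_params("wrist")
t=np.array([np.cos(.047),np.sin(.047),0]);c=np.array([.467,.126,.0155])
print([proj("wrist",c+t*a+[0,0,h],P).round(1).tolist() for a,h in((-.0825,.0155),(-.0665,.0155),(.0665,.0155),(.0825,.0155))])
im=cv2.imread("pics/w4.png").astype(int).mean(2)
print([int(x) for x in im[90:300:3,280]])
for r in(130,200): print(r,[int(x) for x in im[r,250:312:2]])
E
```

```text
medium_mid 0.6 mean [0.4702 0.126 ] mid [0.462  0.1256] len 0.174 wid 0.036 yaw 2.96
tip 0.7 [283.8 188.7] [0.4646 0.1245 0.0155]
t 20.1 tcp [0.4691 0.1257 0.1606] tubeyaw -177.3 F [-0.2 -0.8  0.3] w 0.0853 q6 1.64
shift [18.65 -0.12 -0.5 ] spin [-0.     3.141]
[[279.8, 269.4], [279.8, 255.6], [279.6, 121.4], [279.6, 102.5]]
[104, 105, 103, 122, 173, 171, 173, 172, 170, 165, 159, 158, 125, 57, 75, 150, 160, 158, 158, 157, 159, 157, 157, 156, 155, 155, 155, 155, 152, 154, 154, 138, 69, 66, 69, 69, 67, 67, 66, 65, 68, 68, 69, 145, 151, 149, 148, 149, 148, 149, 143, 67, 100, 145, 124, 121, 149, 146, 146, 145, 115, 111, 110, 113, 114, 113, 113, 118, 118, 117]
130 [111, 111, 108, 109, 110, 108, 108, 105, 111, 109, 105, 101, 122, 137, 118, 52, 49, 51, 51, 110, 120, 100, 70, 66, 104, 108, 109, 108, 107, 111, 109]
200 [52, 50, 54, 54, 54, 53, 55, 53, 52, 56, 54, 52, 57, 64, 68, 67, 71, 71, 70, 66, 64, 57, 56, 53, 54, 50, 51, 52, 53, 55, 50]
```

{"op": "apply_moves", "data": {
  "rows": [
    [[5,-0.1,-0.4],0],
    [[10,-0.1,-0.5],0],
    [[15,-0.1,-0.5],0],
    [[18.2,-0.1,-0.5],0],
    [[18.6,-0.1,-0.5],0],
    [[18.6,-0.1,-0.5],0],
    [[18.6,-0.1,-0.5],0]
  ]
}}

```text
t: 20.8
tool_pos: [0.4697, 0.1255, -0.0237]
ee_rot: [-0.018, -0.695, -0.015, 0.719]
ft_force: [-0.3, 0.1, -0.5]
width: 0.0852
```

{"op": "apply_moves", "data": {
  "rows": [
    [[0,0,0],0],
    [[0,0,0],0],
    [[0,0,0],0],
    [[0,0,0],0],
    [[0,0,0],0],
    [[0,0,0],0]
  ],
  "grip": 1
}}

```text
t: 21.4
tool_pos: [0.47, 0.1256, -0.023]
ee_rot: [-0.018, -0.695, -0.015, 0.718]
ft_force: [-0.5, 0.0, 4.9]
width: 0.0197
```

{"op": "apply_moves", "data": {
  "rows": [
    [[-5,0,0],0],
    [[-10,0,0],0],
    [[-15,0,0],0],
    [[-20,0,0],0],
    [[-23,0,0],0],
    [[-23,0,0],0]
  ]
}}

```text
t: 22.0
tool_pos: [0.4805, 0.1274, 0.2116]
ee_rot: [-0.018, -0.699, -0.015, 0.715]
ft_force: [0.9, -0.6, -2.4]
width: 0.0197
```

Run:
```python
from h import *
plan([.53,-.17,.2],YW)
```

```text
t 22.0 tcp [0.4805 0.1274 0.2116] tubeyaw -177.3 F [ 0.9 -0.6 -2.4] w 0.0197 q6 1.65
shift [ 1.18 29.94 -3.58] spin [-0.035  3.106]
```

{"op": "apply_moves", "data": {
  "rows": [
    [[1,5,-1],-0.035],
    [[1.2,10,-2],-0.035],
    [[1.2,15,-3],-0.035],
    [[1.2,20,-3.6],-0.035],
    [[1.2,25,-3.6],-0.035],
    [[1.2,29.9,-3.6],-0.035],
    [[1.2,29.9,-3.6],-0.035],
    [[1.2,29.9,-3.6],-0.035],
    [[1.2,29.9,-3.6],-0.035]
  ]
}}

```text
t: 22.9
tool_pos: [0.5291, -0.1683, 0.1983]
ee_rot: [-0.029, -0.698, -0.029, 0.715]
ft_force: [0.1, -0.7, -1.6]
width: 0.0195
```

```bash
cat > chk.py <<'E'
from h import *
import sys
h,L,af,k,off=[float(v) for v in sys.argv[1:6]]
P=eyes.camera_params("wrist"); im=eyes.capture("wrist"); save(im,sys.argv[6])
s=sensors.sense();M=rot(s["ee_rot"]);T=s["tool_pos"];t=np.array([np.cos(YW),np.sin(YW),0])
for o in(0,-.004): print("off",o,"end rows",[proj("wrist",T+[0,0,h+af/2]+t*(o+a),P).round(1).tolist() for a in(L/2-.016,L/2)])
g=im.astype(int).mean(2)
for c in(275,285): print(c,[int(v) for v in g[0:240:3,c]])
for s_ in(.034,.048,-.034,-.048): print("bar",s_,proj("wrist",clip(0,s_,n=-.011),P).round(1))
plan(clip(k,off,n=.08)-[0,0,h],YW); print("xaxis",M[:,0].round(3))
E
python3 chk.py .0385 .165 .031 0 .0035 w5
```

```text
off 0 end rows [[279.3, 144.3], [279.2, 96.7]]
off -0.004 end rows [[279.3, 155.5], [279.2, 109.0]]
275 [106, 108, 102, 101, 96, 81, 46, 47, 41, 43, 38, 43, 42, 76, 134, 137, 135, 133, 126, 120, 120, 130, 133, 131, 128, 132, 135, 134, 138, 133, 123, 131, 137, 145, 144, 142, 73, 155, 180, 176, 177, 176, 178, 176, 176, 177, 174, 177, 173, 174, 171, 172, 167, 162, 164, 167, 167, 161, 64, 46, 46, 43, 43, 58, 153, 162, 159, 158, 159, 157, 160, 159, 160, 159, 157, 158, 159, 159, 158, 155]
285 [131, 133, 132, 119, 69, 75, 71, 55, 61, 60, 62, 59, 54, 53, 99, 100, 104, 104, 99, 111, 115, 119, 122, 130, 128, 134, 136, 137, 139, 131, 123, 126, 137, 144, 145, 142, 70, 170, 178, 177, 177, 178, 178, 176, 176, 175, 176, 175, 176, 173, 173, 171, 163, 138, 156, 159, 158, 145, 53, 46, 44, 42, 43, 53, 151, 155, 155, 155, 155, 157, 155, 156, 155, 155, 157, 157, 121, 87, 73, 72]
bar 0.034 [299.3  19.5]
bar 0.048 [300.3  -5.2]
bar -0.034 [295.5 109.9]
bar -0.048 [294.9 124. ]
t 22.95 tcp [ 0.5295 -0.168   0.1988] tubeyaw -175.3 F [ 0.3  0.4 -1.6] w 0.0194 q6 1.07
shift [ 4.34  1.23 -5.55] spin [ 1.000e-03 -3.141e+00]
xaxis [-0.024 -0.003 -1.   ]
```

{"op": "apply_moves", "data": {
  "rows": [
    [[0,1.2,-2],0],
    [[1,1.2,-4],0],
    [[3,1.2,-5.5],0],
    [[4.3,1.2,-5.5],0],
    [[4.3,1.2,-5.5],0],
    [[4.3,1.2,-5.5],0]
  ]
}}

```text
t: 23.55
tool_pos: [0.5833, -0.1744, 0.1545]
ee_rot: [-0.03, -0.697, -0.029, 0.716]
ft_force: [0.7, -0.6, -1.4]
width: 0.0197
```

Run:
```python
from h import *
for n in(.03,.0,-.032): plan(clip(0,.004,n=n)-[0,0,.0385],YW)
```

```text
t 23.55 tcp [ 0.5833 -0.1744  0.1545] tubeyaw -175.2 F [ 0.7 -0.6 -1.4] w 0.0197 q6 1.09
shift [ 4.03  0.14 -3.15] spin [ 2.00e-03 -3.14e+00]
t 23.55 tcp [ 0.5833 -0.1744  0.1545] tubeyaw -175.2 F [ 0.7 -0.6 -1.4] w 0.0197 q6 1.09
shift [ 6.44  0.15 -4.93] spin [ 2.00e-03 -3.14e+00]
t 23.55 tcp [ 0.5833 -0.1744  0.1545] tubeyaw -175.2 F [ 0.7 -0.6 -1.4] w 0.0197 q6 1.09
shift [ 9.01  0.15 -6.83] spin [ 2.00e-03 -3.14e+00]
```

{"op": "apply_moves", "data": {
  "rows": [
    [[1.3,0.1,-1],0],
    [[2.6,0.1,-2],0],
    [[4,0.15,-3.15],0],
    [[4.8,0.15,-3.75],0],
    [[5.6,0.15,-4.35],0],
    [[6.4,0.15,-4.9],0],
    [[7,0.15,-5.35],0],
    [[7.6,0.15,-5.8],0],
    [[8.2,0.15,-6.2],0],
    [[8.7,0.15,-6.6],0],
    [[8.7,0.15,-6.6],0]
  ]
}}

```text
t: 24.65
tool_pos: [0.6398, -0.1712, 0.0682]
ee_rot: [-0.031, -0.692, -0.029, 0.721]
ft_force: [-19.6, -0.9, 23.8]
width: 0.0198
```

Run:
```python
from h import *
plan(clip(0,.004,n=0)-[0,0,.0385],YW); print(rot(sensors.sense()["ee_rot"])[:,0])
```

```text
t 24.65 tcp [ 0.6398 -0.1712  0.0682] tubeyaw -175.1 F [-19.6  -0.9  23.8] w 0.0198 q6 1.14
shift [-2.02 -0.    0.98] spin [ 3.000e-03 -3.139e+00]
[-0.04033983 -0.00326703 -0.99918068]
```

{"op": "apply_moves", "data": {
  "rows": [
    [[0.4,0,-0.25],0],
    [[0.9,0,-0.5],0],
    [[0.9,0,-0.5],0]
  ]
}}

```text
t: 24.95
tool_pos: [0.6395, -0.1714, 0.0679]
ee_rot: [-0.031, -0.689, -0.029, 0.723]
ft_force: [-21.6, 2.8, 48.9]
width: 0.0195
```

Run:
```python
from h import *
plan(clip(0,.004,n=0)-[0,0,.0385],YW); s=sensors.sense();print(rot(s["ee_rot"])[:,0]); e=s["tool_pos"]+[0,0,.0385]-clip(0); print("s,y,n",(np.array([S,Yv,N])@e).round(4))
```

```text
t 24.95 tcp [ 0.6395 -0.1714  0.0679] tubeyaw -175.1 F [-21.6   2.8  48.9] w 0.0195 q6 1.14
shift [-2.04 -0.02  0.96] spin [ 3.000e-03 -3.138e+00]
[-0.04782888 -0.00545593 -0.99884064]
s,y,n [-0.0009 -0.0002 -0.022 ]
```

{"op": "apply_moves", "data": {
  "rows": [
    [[-0.8,0,0.45],0],
    [[-1.6,0,0.95],0],
    [[-1.6,0,1.0],0],
    [[-1.75,0,0.84],0],
    [[-1.75,0,0.84],0],
    [[-1.75,0,0.84],0]
  ]
}}

```text
t: 25.55
tool_pos: [0.6301, -0.172, 0.0835]
ee_rot: [-0.031, -0.687, -0.029, 0.725]
ft_force: [-5.3, -1.1, -0.7]
width: 0.0197
```

Run:
```python
from h import *
s=sensors.sense();X=rot(s["ee_rot"])[:,0]; e=s["tool_pos"]-X*.0385-clip(0); print("s,y,n",(np.array([S,Yv,N])@e).round(4),s["ft_force"].round(1))
```

```text
s,y,n [ 0.002  -0.     -0.0051] [-5.3 -1.1 -0.7]
```

{"op": "apply_moves", "data": {
  "rows": [
    [[-0.12,0,-0.16],0],
    [[-0.25,0,-0.32],0],
    [[-0.25,0,-0.32],0],
    [[-0.25,0,-0.32],0]
  ]
}}

```text
t: 25.95
tool_pos: [0.631, -0.1717, 0.0835]
ee_rot: [-0.03, -0.685, -0.03, 0.728]
ft_force: [-6.3, -1.2, -2.1]
width: 0.0197
```

Run:
```python
from h import *
s=sensors.sense();X=rot(s["ee_rot"])[:,0]; e=s["tool_pos"]-X*.0385-clip(0); print("s,y,n",(np.array([S,Yv,N])@e).round(4),s["ft_force"].round(1),X)
```

```text
s,y,n [ 0.0029  0.0002 -0.0058] [-6.3 -1.2 -2.1] [-0.06100104 -0.00365934 -0.99813099]
```

{"op": "apply_moves", "data": {
  "rows": [
    [[0,0,0],0],
    [[0,0,0],0],
    [[0,0,0],0]
  ],
  "grip": 0
}}

```text
t: 26.25
tool_pos: [0.6323, -0.1716, 0.0833]
ee_rot: [-0.031, -0.685, -0.03, 0.727]
ft_force: [1.0, 0.2, -0.3]
width: 0.0425
```

{"op": "apply_moves", "data": {
  "rows": [
    [[-3,0,0],0],
    [[-7,0,0],0],
    [[-12,0,2],0],
    [[-17,0,6],0],
    [[-17,0,10],0],
    [[-17,0,10],0],
    [[-17,0,10],0],
    [[-17,0,10],0]
  ]
}}

```text
t: 27.05
tool_pos: [0.5438, -0.1794, 0.2583]
ee_rot: [-0.031, -0.685, -0.03, 0.727]
ft_force: [0.8, 0.3, 0.0]
width: 0.0428
```

Run:
```python
from h import *
P=eyes.camera_params("wrist"); im=eyes.capture("wrist").copy(); save(im,"p4")
D=[(1,.070,.014),(0,.0825,.0155)]
for n in(0,-.003):
  for k,h,a in D:
    for s in(-h,-h+.016,h-.016,h):
        q=proj("wrist",clip(k,s,n=n+a),P); print(n,k,round(s,3),q.round(1),end=" ")
        if n==0: cv2.line(im,(int(q[0])-14,int(round(q[1]))),(int(q[0])+14,int(round(q[1]))),(0,255,0),1)
    print()
x0=int(proj("wrist",clip(.5),P)[0])
save(cv2.resize(im[0:210,x0-140:x0+140],(800,600),interpolation=cv2.INTER_CUBIC),"p4a")
s=sensors.sense();print(s["tool_pos"],rot(s["ee_rot"])[:,0])
```

```text
0 1 -0.07 [212.8 161.8] 0 1 -0.054 [210.  150.5] 0 1 0.054 [183.4  41.3] 0 1 0.07 [177.7  17.8] 
0 0 -0.083 [280.8 171.3] 0 0 -0.067 [280.8 160.7] 0 0 0.067 [281.1  24.2] 0 0 0.083 [281.1  -1.6] 
-0.003 1 -0.07 [213.1 159.7] -0.003 1 -0.054 [210.4 148.3] -0.003 1 0.054 [184.2  39.1] -0.003 1 0.07 [178.5  15.7] 
-0.003 0 -0.083 [280.8 169.2] -0.003 0 -0.067 [280.8 158.6] -0.003 0 0.067 [281.1  22.1] -0.003 0 0.083 [281.1  -3.7] 
[ 0.54378857 -0.17930842  0.25783613] [-0.05972299 -0.00285358 -0.99821091]
```

View pics/p4a.png

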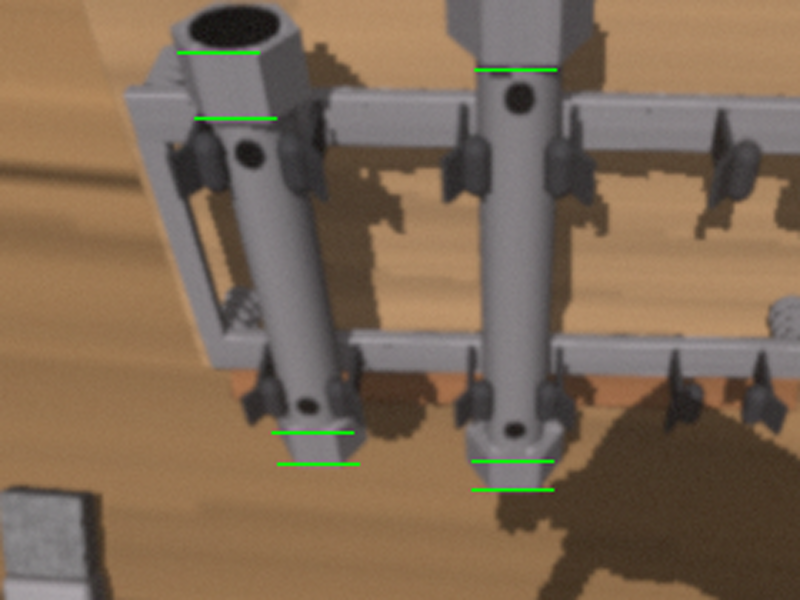

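The overlay lines match the head edges of both placed spanners to within about 1–2 mm, and the jaws close around both tubes. Now the long one.

Run:
```python
from h import *
plan([.478,.309,.16],np.radians(13))
```

```text
t 27.1 tcp [ 0.5438 -0.1793  0.2578] tubeyaw -175.1 F [-0.7  0.6 -0.4] w 0.0427 q6 1.06
shift [ 10.02 -49.19   1.77] spin [-0.141  3.001]
```

{"op": "apply_moves", "data": {
  "rows": [
    [[0,-5,0.2],-0.05],
    [[0,-10,0.4],-0.14],
    [[0,-15,0.6],-0.14],
    [[1,-20,0.8],-0.14],
    [[2,-25,1],-0.14],
    [[4,-30,1.2],-0.14],
    [[6,-35,1.4],-0.14],
    [[8,-40,1.6],-0.14],
    [[9,-45,1.8],-0.14],
    [[10,-49.2,1.8],-0.14],
    [[10,-49.2,1.8],-0.14],
    [[10,-49.2,1.8],-0.14],
    [[10,-49.2,1.8],-0.14]
  ],
  "grip": -1
}}

```text
t: 28.4
tool_pos: [0.478, 0.3086, 0.1594]
ee_rot: [-0.079, -0.681, -0.081, 0.724]
ft_force: [-0.3, -0.1, -0.6]
width: 0.0857
```

```bash
python3 wr.py long_mid .017 w6
python3 - <<'E'
from h import *
plan([.477,.309,-.025],np.radians(13)); P=eyes.camera_params("wrist")
t=np.array([np.cos(.227),np.sin(.227),0]);c=np.array([.4795,.3094,.017]);im=cv2.imread("pics/w6.png").astype(int).mean(2)
q=[proj("wrist",c+t*a+[0,0,.017],P).round(1).tolist() for a in(-.095,-.079,.079,.095)];print(q)
print([int(v) for v in im[70:110:2,int(q[3][0])]],[int(v) for v in im[250:300:2,int(q[0][0])]])
for r in(140,160,200): print(r,[int(x) for x in im[r,250:312:2]])
E
```

```text
long_mid 0.61 mean [0.4864 0.3105] mid [0.4754 0.3079] len 0.201 wid 0.039 yaw 13.18
long_mid 0.23 mean [0.2912 0.3557] mid [0.2851 0.356 ] len 0.164 wid 0.075 yaw -2.87
tip 0.88 [282.9 184.1] [0.4787 0.3079 0.017 ]
t 28.55 tcp [0.4784 0.3078 0.1604] tubeyaw -167.2 F [-0.8 -0.5 -0.2] w 0.0854 q6 1.77
shift [18.52  0.04 -0.98] spin [-3.000e-03  3.138e+00]
[[281.0, 275.3], [281.0, 261.8], [280.4, 99.3], [280.3, 79.2]]
[108, 106, 109, 109, 129, 172, 174, 174, 173, 174, 173, 173, 169, 173, 161, 149, 164, 160, 125, 56] [39, 40, 106, 145, 144, 87, 106, 145, 146, 145, 145, 144, 144, 123, 113, 109, 111, 112, 111, 112, 113, 115, 112, 116, 119]
140 [111, 110, 109, 109, 110, 109, 111, 107, 112, 108, 98, 105, 127, 140, 147, 159, 162, 154, 142, 132, 116, 96, 61, 81, 106, 106, 107, 108, 107, 110, 107]
160 [110, 110, 110, 111, 109, 108, 111, 108, 111, 113, 108, 104, 124, 138, 147, 155, 160, 153, 142, 130, 112, 92, 65, 96, 113, 110, 112, 113, 112, 111, 112]
200 [51, 49, 49, 47, 50, 46, 42, 40, 40, 44, 39, 49, 60, 63, 66, 67, 70, 69, 68, 65, 63, 60, 49, 43, 46, 50, 49, 50, 52, 52, 54]
```

{"op": "apply_moves", "data": {
  "rows": [
    [[5,0.1,-0.5],0],
    [[10,0.1,-0.8],0],
    [[15,0.1,-1],0],
    [[18.2,0.1,-1.1],0],
    [[18.5,0.1,-1.1],0],
    [[18.5,0.1,-1.1],0],
    [[18.5,0.1,-1.1],0],
    [[18.5,0.1,-1.1],0]
  ]
}}

```text
t: 29.35
tool_pos: [0.4804, 0.3094, -0.0225]
ee_rot: [-0.077, -0.683, -0.081, 0.722]
ft_force: [1.1, -0.9, -0.4]
width: 0.0851
```

{"op": "apply_moves", "data": {
  "rows": [
    [[0,0,0],0],
    [[0,0,0],0],
    [[0,0,0],0],
    [[0,0,0],0],
    [[0,0,0],0],
    [[0,0,0],0]
  ],
  "grip": 1
}}

```text
t: 29.95
tool_pos: [0.4805, 0.3094, -0.0221]
ee_rot: [-0.077, -0.683, -0.081, 0.722]
ft_force: [-0.2, -1.5, 4.7]
width: 0.0202
```

{"op": "apply_moves", "data": {
  "rows": [
    [[-5,0,0],0],
    [[-10,0,0],0],
    [[-15,0,0],0],
    [[-20,0,0],0],
    [[-25,0,0],0],
    [[-25,0,0],0],
    [[-25,0,0],0]
  ]
}}

```text
t: 30.65
tool_pos: [0.4945, 0.3098, 0.2282]
ee_rot: [-0.077, -0.684, -0.081, 0.721]
ft_force: [-0.6, 0.6, -2.7]
width: 0.02
```

Run:
```python
from h import *
plan([.51,-.235,.22],YW)
```

```text
t 30.65 tcp [0.4945 0.3098 0.2282] tubeyaw -167.2 F [-0.6  0.6 -2.7] w 0.02 q6 1.77
shift [ 0.74 53.47 10.55] spin [ 0.142 -3.   ]
```

{"op": "apply_moves", "data": {
  "rows": [
    [[0,5,1],0.07],
    [[0,10,2],0.14],
    [[0,15,3],0.14],
    [[0,20,4],0.14],
    [[0,25,5],0.14],
    [[0,30,6],0.14],
    [[0,35,7],0.14],
    [[0,40,8],0.14],
    [[0,45,9],0.14],
    [[0.5,50,10],0.14],
    [[0.7,53.5,10.5],0.14],
    [[0.7,53.5,10.5],0.14],
    [[0.7,53.5,10.5],0.14],
    [[0.7,53.5,10.5],0.14]
  ]
}}

```text
t: 32.05
tool_pos: [0.5096, -0.2336, 0.2186]
ee_rot: [-0.028, -0.686, -0.032, 0.726]
ft_force: [0.7, 0.5, -1.9]
width: 0.0199
```

```bash
python3 chk.py .039 .19 .034 -1 .003 w7
```

```text
off 0 end rows [[278.8, 112.9], [278.8, 60.2]]
off -0.004 end rows [[278.8, 125.3], [278.8, 73.9]]
275 [82, 131, 129, 131, 131, 134, 136, 130, 129, 128, 121, 125, 120, 124, 132, 135, 135, 138, 135, 134, 130, 148, 186, 183, 185, 181, 183, 185, 184, 186, 184, 184, 181, 181, 182, 181, 183, 180, 174, 135, 170, 171, 169, 171, 151, 56, 51, 51, 51, 52, 47, 58, 132, 164, 165, 168, 164, 164, 165, 165, 163, 166, 161, 163, 162, 161, 159, 160, 159, 158, 159, 158, 158, 158, 155, 149, 148, 85, 72, 71]
285 [64, 122, 130, 132, 134, 134, 139, 131, 128, 129, 132, 124, 118, 123, 130, 134, 137, 137, 137, 136, 128, 144, 184, 184, 183, 183, 186, 183, 183, 182, 182, 182, 181, 182, 183, 179, 180, 179, 175, 96, 161, 161, 162, 158, 147, 60, 57, 52, 50, 50, 46, 113, 156, 158, 155, 158, 158, 156, 160, 153, 156, 157, 154, 155, 157, 157, 158, 155, 154, 156, 156, 87, 74, 73, 75, 73, 74, 71, 73, 74]
bar 0.034 [203.8 -21.2]
bar 0.048 [199.5 -46.9]
bar -0.034 [219.8  73.4]
bar -0.048 [222.3  88.3]
t 32.1 tcp [ 0.51   -0.2335  0.2192] tubeyaw -175.1 F [ 0.2  0.4 -1.5] w 0.0198 q6 0.95
shift [ 6.14  1.93 -8.23] spin [ 3.000e-03 -3.138e+00]
xaxis [-0.055  0.002 -0.998]
```

{"op": "apply_moves", "data": {
  "rows": [
    [[0,1.9,-3],0],
    [[1,1.9,-6],0],
    [[3,1.9,-8.2],0],
    [[5,1.9,-8.3],0],
    [[6.1,1.9,-8.3],0],
    [[6.1,1.9,-8.3],0],
    [[6.1,1.9,-8.3],0]
  ]
}}

```text
t: 32.8
tool_pos: [0.5908, -0.2447, 0.1544]
ee_rot: [-0.029, -0.687, -0.032, 0.725]
ft_force: [0.2, 0.3, -0.8]
width: 0.0197
```

Run:
```python
from h import *
for n in(.03,.0,-.028): plan(clip(-1,.004,n=n)-[0,0,.039],YW)
```

```text
t 32.8 tcp [ 0.5908 -0.2447  0.1544] tubeyaw -175.1 F [ 0.2  0.3 -0.8] w 0.0197 q6 1.0
shift [ 3.99  0.12 -3.09] spin [ 0.004 -3.138]
t 32.8 tcp [ 0.5908 -0.2447  0.1544] tubeyaw -175.1 F [ 0.2  0.3 -0.8] w 0.0197 q6 1.0
shift [ 6.35  0.14 -4.94] spin [ 0.004 -3.138]
t 32.8 tcp [ 0.5908 -0.2447  0.1544] tubeyaw -175.1 F [ 0.2  0.3 -0.8] w 0.0197 q6 1.0
shift [ 8.55  0.16 -6.67] spin [ 0.004 -3.138]
```

{"op": "apply_moves", "data": {
  "rows": [
    [[1.3,0.1,-1],0],
    [[2.6,0.1,-2],0],
    [[4,0.15,-3.1],0],
    [[4.8,0.15,-3.7],0],
    [[5.6,0.15,-4.35],0],
    [[6.4,0.15,-4.95],0],
    [[7,0.15,-5.4],0],
    [[7.6,0.15,-5.9],0],
    [[8.2,0.15,-6.4],0],
    [[8.6,0.15,-6.7],0],
    [[9,0.15,-7],0],
    [[9,0.15,-7],0]
  ]
}}

```text
t: 34.0
tool_pos: [0.6452, -0.2409, 0.0677]
ee_rot: [-0.03, -0.68, -0.032, 0.732]
ft_force: [-28.9, 1.3, 41.3]
width: 0.0197
```

```bash
cat > st.py <<'E'
from h import *
s=sensors.sense();X=rot(s["ee_rot"])[:,0]
for f in(s["tool_pos"]-X*.039,s["tool_pos"]+[0,0,.039]): print("s,y,n",(np.array([S,Yv,N])@(f-clip(-1))).round(4),s["ft_force"].round(1),X.round(3),s["t"])
E
python3 st.py
```

```text
s,y,n [ 0.0015 -0.0001 -0.0235] [-28.9   1.3  41.3] [-0.074 -0.    -0.997] 34.0
s,y,n [-0.0007  0.0001 -0.0218] [-28.9   1.3  41.3] [-0.074 -0.    -0.997] 34.0
```

{"op": "apply_moves", "data": {
  "rows": [
    [[-0.8,0,0.6],0],
    [[-1.5,0,1.1],0],
    [[-1.6,0,0.9],0],
    [[-1.6,0,0.9],0],
    [[-1.6,0,0.9],0]
  ]
}}

```text
t: 34.5
tool_pos: [0.636, -0.2415, 0.0825]
ee_rot: [-0.029, -0.678, -0.032, 0.734]
ft_force: [-4.5, -0.9, -2.1]
width: 0.02
```

```bash
python3 st.py
```

```text
s,y,n [ 0.0026 -0.     -0.0062] [-4.5 -0.9 -2.1] [-0.078  0.001 -0.997] 34.5
s,y,n [ 0.0002  0.0003 -0.0044] [-4.5 -0.9 -2.1] [-0.078  0.001 -0.997] 34.5
```

{"op": "apply_moves", "data": {
  "rows": [
    [[0,0,0],0],
    [[0,0,0],0],
    [[0,0,0],0]
  ],
  "grip": 0
}}

```text
t: 34.8
tool_pos: [0.6366, -0.2399, 0.0821]
ee_rot: [-0.028, -0.678, -0.033, 0.733]
ft_force: [-1.4, -0.8, 0.9]
width: 0.0429
```

{"op": "apply_moves", "data": {
  "rows": [
    [[-3,0,0],0],
    [[-7,0,0],0],
    [[-12,0,2],0],
    [[-17,0,6],0],
    [[-20,-2,10],0],
    [[-20,-5,11],0],
    [[-20,-5,11],0],
    [[-20,-5,11],0],
    [[-20,-5,11],0]
  ]
}}

```text
t: 35.7
tool_pos: [0.5395, -0.201, 0.2899]
ee_rot: [-0.029, -0.679, -0.033, 0.733]
ft_force: [-0.3, -0.4, -0.3]
width: 0.0427
```

Run:
```python
from h import *
P=eyes.camera_params("wrist"); im=eyes.capture("wrist").copy(); save(im,"p5")
D=[(1,.070,.014),(0,.0825,.0155),(-1,.095,.017)]
for k,h,a in D:
    for s in(-h,-h+.016,h-.016,h):
        q=proj("wrist",clip(k,s,n=a-.002),P); cv2.line(im,(int(q[0])-12,int(round(q[1]))),(int(q[0])+12,int(round(q[1]))),(0,255,0),1)
x0=int(proj("wrist",clip(0),P)[0])
a=cv2.resize(im[0:210,max(0,x0-140):x0+140],None,fx=2.1,fy=2.1,interpolation=cv2.INTER_CUBIC)[:420,:588]
b=cv2.resize(eyes.capture("scene")[225:325,190:300],(212,193))
a=np.pad(a,((0,180),(0,max(0,588-a.shape[1])),(0,0)))
b2=cv2.resize(eyes.capture("scene")[220:320,190:310],(216,180),interpolation=cv2.INTER_CUBIC); a[420:600,0:216]=b2
b3=cv2.resize(eyes.capture("top")[110:210,290:410],(216,180),interpolation=cv2.INTER_CUBIC); a[420:600,230:446]=b3
save(a,"p5a"); s=sensors.sense();print(s["t"],s["tool_pos"],a.shape)
```

```text
35.9 [ 0.53908694 -0.20086387  0.28905588] (600, 588, 3)
```

View pics/p5a.png

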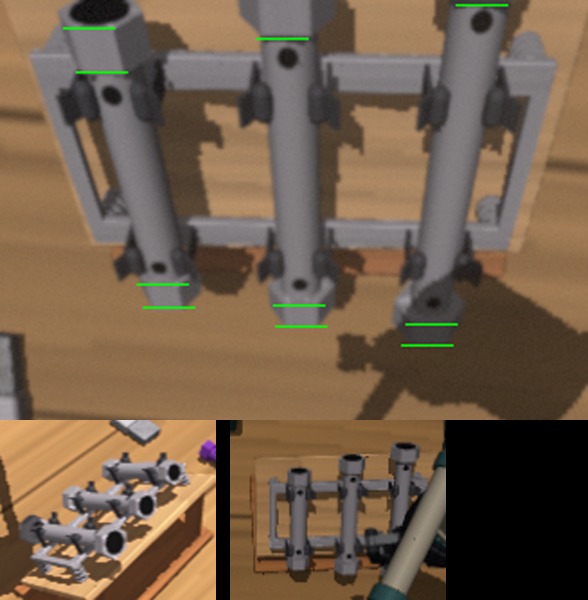

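All three lie in their clips, and the predicted head edges coincide with the picture. Handing in.

```bash
python3 -c "
from h import *
print(manip.hand_in(), sensors.sense()['t'])"
```

```text
the job is handed in; nothing more can be done
the job is handed in; nothing more can be done
```

The three bare-steel spanners are on the rail in size order: short in the left clip, medium in the middle, long in the right. I handed the job in at about 36 s of the 67 s allowed, with the gripper clear of everything.

**Pressing home:** Each spanner was pressed until the rail reached its hard stop, at 50–64 N. All three came to rest about 22 mm below the rest position, which agrees between clips. I felt a clear click (a drop in force) only for the short one. For the other two I judged "home" from the hard stop and the depth.

**Last picture check:** In the final wrist picture, the predicted head edges of a centred, fully home spanner matched what showed to about 1–2 mm for all three. The long one's outer upper end was outside the picture. The jaws were around each tube at both the upper and lower clips.

**Checks that disagreed:**
- **Finger tips:** The tips sit about 30 mm behind the reported tool point. My first grasp closed on air because of this, so I measured the offset with a gentle touch on bare table and corrected for it.
- **Tool tilt:** The tool tilted by about 4° over the presses, and the moves offer no way to undo that.
- **Centring:** While pressed in, the medium and long spanners' grip points lay a few millimetres down the slope of where I aimed. I slid both back up before letting go.

I did not touch the other goods or the look-alikes on purpose, and saw none disturbed in the pictures.

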